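Index a cup on the decorating stand

TASK

Stand the handled cup upright in the middle of the stand's round wheel, with its handle pointing along the black mark on the wheel, and let go of it. Then turn the stand by its knob, clockwise from above, counting the clicks, to the third stop from home without running past it, and finish while still gripping the knob there so that the cup is held steady for painting. Leave everything else on the table where it is.

Things in the scene. Friction and masses are not known exactly. Their poses are not given: they have to be found in the camera images.
- cup: White ceramic cup, 100 to 170 g: outside diameter 56 mm (42 mm at the foot), 64 mm tall, open at the top, wall 3.5 mm, with one loop handle that sticks out along the cup's own -x axis to 50 mm from the axis (the loop is 7 mm thick, from 15 to 55 mm above the foot). Starts upright on the table to the left of the stand. Origin: centre of its underside; z up along its axis.
- cup_handle (a point): Outermost point of the cup's handle: 50 mm from the cup's axis along its -x, 36 mm above its foot.
- stand: Fixed indexing stand: a grey bed 130 mm (x) by 310 mm (y) with its top 30 mm above the table, carrying the wheel (axis 90 mm from the bed's centre along the stand's +y) and the knob (axis 90 mm along its -y). Origin: centre of its underside, on the table.
- wheel: Plain aluminium wheel, 150 mm diameter, 12 mm thick, its flat top 48 mm above the table. A hidden belt turns it together with the knob, equally far and in the same sense. Origin: centre of its underside, on its axis (36 mm above the table). The black mark, a 4 mm wide radial line from 35 to 73 mm from the axis, lies along the wheel's own -x axis on its top.
- wheel_mark (a point): Point on the black mark, on the wheel's top, 50 mm from its axis: straight below where the tip of the handle belongs.
- knob (a joint): Angle of the black indexing knob in rad: 0 at home (where it starts, 0.04 from its end stop), growing clockwise seen from above. It clicks into a stop every 22.5 degrees: 0.393 (first), 0.785 (second), 1.178 (third), and on to 2.356 (sixth). Between stops a torque of about 0.1 N m must be overcome, which then pulls it into the next stop. Small black ticks on the plate around it show the stops, the longest is home; a white line on the knob points to them.
- knob_grip (a point): Point on the knob's axis at the height to grip it, 67 mm above the table. The knob is an upright bar 14 mm thick (own y), 50 mm long (own x) from 41 to 81 mm above the table, on a disc 48 mm in diameter whose top is 41 mm above the table. x and y axes turn with the knob; the white line is on its -x half.
- jar0: Small paint jar, 32 mm diameter, 42 mm tall; a bystander beyond the stand.
- jar1: Second such paint jar; a bystander.
- jar2: Third such paint jar; a bystander.
- beaker: Clear beaker, 66 mm across, 80 mm tall; a bystander on the left, farther away than the cup.
- dish: Low white dish, 90 mm across, 22 mm tall; a bystander to the right of the stand.
- brush: Paint brush 190 mm long lying in front of the stand and cup; a bystander.
- ruler: Steel ruler, 220 by 30 by 4 mm, lying on the right; a bystander.
Not all that is in view belongs to the job. What is shaped like the cup but blue or purple is not meant.

How it is judged:
By the outcome, as a careful person would: the job done as asked, in the order asked, and still so for the second after the job is handed in, while the arm keeps its last pose, push and grip.
It also fails if it takes over 45 s, if anything falls off the work surface, if the arm or the gripper's body presses on something with over 40 N, if the wrist force passes 120 N, or if a joint passes its speed limit or range.

ROBOT

A 7-joint arm with a two-finger parallel gripper is mounted at the origin on the work surface. World frame = base frame: x ahead of the robot, y to its left, z up, the work surface at z = 0. Lengths are in m, angles in rad, forces in N, time in s.
With the tool pointing down it reaches from about 0.4 to 0.875 m from the base axis. Payload 6.5 kg.
Tool frame: the origin (TCP) lies at the very end of the fingers, on their centre line; the grasp point (between the pads) lies robot.hold_point_z behind it (robot.hold_point_z is the distance from the TCP to the grasp point, in m); z points along the fingers, y is the line along which they close (so a half turn about z gives the same grasp; the last joint's range is limited). The gripper opens to 88 mm and grips with 3 to 60 N. Pads are 18 mm wide; open, the fingers measure 123 mm over their backs; the gripper's body (75 mm by 187 mm) begins 45 mm behind the grasp point.
Start: joints at [-1.355, 0.536, -0.004, 1.538, 0.003, 1.067, -0.071], TCP at [0.181, 0.624, 0.239] pointing down, gripper open.
Joint ranges: [-2.7, 2.7], [-0.37, 2.16], [-1.27, 1.26], [0.24, 2.4], [-1.31, 4.45], [0.19, 1.91], [-2.76, 2.76]. Speed limits (rad/s): [2.39, 2.39, 3.14, 3.14, 3.14, 3.14, 3.14].

INTERFACE

Orientations are given as [roll, pitch, yaw] about the fixed x, y, z axes, in that order (R = Rz(yaw) Ry(pitch) Rx(roll)).
In Python, from rig import robot gives the robot as it stands.
- The arm moves only by the tool step_arm, never from a script. Its argument "targets" is one flat list of numbers, 4 for each row, row after row: the shift along the tool's x, y, z in m, then the turn about the tool's z in rad. A call has 1 to 8 rows; each row shifts and turns the commanded pose from where the row before left it, along the tool's axes as they then stand; what a row does not reach is not made up. A row lasts 1/10 s, in which the tool goes at most 50 mm and 8.59 degrees, less where a joint would pass 70% of its speed; a pose out of reach is approached as far as the arm can. A call is refused whole if a number of a shift passes 0.05 or a number of a turn 0.15, either way. A call with a gripper value outside its range is refused whole. "gripper" is the opening, from 0 (shut) to 1 (fully open), set as the call begins (left out, the last holds). The fingers move at their own pace and stop on an object; the grip force is fixed at half the most. Time passes only in rows, so rows that do not move let the fingers close. It gives the time, the measured TCP pose, the force, the opening and the grip force at its end, in the units of the state.
- robot.read_state(): the state, without advancing time (a new reading comes with each control period).
- robot.capture(name): name is "scene" or "top" or "wrist"; returns a dict with "frame" (420x560x3 uint8, red, green, blue), "fx", "fy", "cx", "cy" (pixels), "T" (4x4, takes a point from camera to world coordinates); the wrist camera has in their place "T_tool_cam" (4x4, takes a point from camera to tool coordinates, whose origin is the TCP and whose axes are the flange's). Camera axes: x right, y down, z forward; pixel columns grow to the right and rows downward; lengths in m; the calibration is good to about 2 mm. A picture is of the moment at which its call begins: read the wrist's pose just before it. There is no depth.
- robot.hand_in(): hands the job in; it is judged then, once.
Trained networks look in a picture, given as the dict that the camera call returned (one of the last four; its "shot" number tells which), for a name from the list of things; names that differ only in an ending like _2 or _b are one class to them, and where a whole thing is asked for, a point or a joint stands for the part that bears it (a point fixed in the world has none). Each returns a list of dicts, best first, with "score" (0 to 1); they miss things now and then, are a little off and sometimes report something else, mostly with a low value. They report only what shows in the picture. A call takes as long as a camera call. They do not tell look-alikes from the thing itself.
- robot.spot_in(picture, thing): "position" ([x, y, z] in m, in world coordinates, good to about 4 mm: the middle of the surface that is visible of it).
The state is a dict: "clock": time; "joint_positions": joint angles; "dq": joint speeds; "effort": joint torques, N m; "ee_pos": TCP position; "tcp_rot": TCP orientation; "force": force on the tool from outside, world axes, zero at the start; "torque": the same for the moment, N m; "opening": finger opening in m; "grip_force": force on a finger pad.
Only numpy, scipy, OpenCV 4.12 (cv2) and the standard library are available. Lean on these libraries where they do the work, as an engineer would, in place of code of your own. Each camera call takes 0.05 s, during which the arm holds its last target. There are 200 camera calls.

## Working session

There is one attempt and no reset: what is moved stays moved. The work goes in short steps, Python scripts to look and compute and a tool call to move; the robot and the scene stay as the last step left them, time stands still between calls to the robot, and variables do not carry over. Pictures are saved under pics/ and viewed, at most 10 in all, crops included, and the job is handed in when it is done.

Besides the shell and the picture viewer there is one more tool, called after ">>>" in YAML: its name, and indented under it one key for each argument. step_arm: Moves the arm, as the interface text tells. Its arguments: {"type":"object","properties":{"targets":{"type":"array","items":{"type":"number"}},"gripper":{"type":"number"}},"required":["targets"]}

```bash
ls; mkdir -p pics; cat > h.py <<'E'
import numpy as np, cv2
from rig import robot
from scipy.spatial.transform import Rotation as R
def pose(s):
    T=np.eye(4); T[:3,:3]=R.from_euler('xyz',s['tcp_rot']).as_matrix(); T[:3,3]=s['ee_pos']; return T
def shot(name):
    s=robot.read_state(); c=robot.capture(name)
    c['W']=c['T'] if 'T' in c else pose(s)@c['T_tool_cam']
    return c
def ray(c,u,v,z):
    d=c['W'][:3,:3]@np.array([(u-c['cx'])/c['fx'],(v-c['cy'])/c['fy'],1]); o=c['W'][:3,3]
    return o+d*(z-o[2])/d[2]
def tri(obs):
    A=np.zeros((3,3));b=np.zeros(3)
    for c,u,v in obs:
        d=c['W'][:3,:3]@np.array([(u-c['cx'])/c['fx'],(v-c['cy'])/c['fy'],1]);d/=np.linalg.norm(d)
        P=np.eye(3)-np.outer(d,d);A+=P;b+=P@c['W'][:3,3]
    return np.linalg.solve(A,b)
def proj(c,p):
    q=np.linalg.inv(c['W'])@np.append(p,1); return c['cx']+c['fx']*q[0]/q[2], c['cy']+c['fy']*q[1]/q[2]
def save(c,fn,crop=None,k=1):
    f=c['frame'][...,::-1]
    if crop: x0,y0,x1,y1=crop; f=f[y0:y1,x0:x1]
    cv2.imwrite('pics/'+fn,cv2.resize(f,None,fx=k,fy=k,interpolation=cv2.INTER_CUBIC))
def dump(c,fn):
    np.savez(fn,**{k:c[k] for k in('W','fx','fy','cx','cy','frame')})
E
python3 - <<'E'
from h import *
np.set_printoptions(precision=4,suppress=True)
s=robot.read_state(); print(s, robot.hold_point_z)
a=shot('scene');b=shot('top')
for n,c in(('scene',a),('top',b)):
    save(c,n+'.png'); dump(c,n+'.npz'); print(n,c['W'],c['fx'])
    for t in('cup','cup_handle','stand','wheel','wheel_mark','knob','knob_grip'):
        for r in robot.spot_in(c,t)[:3]: print(n,t,round(r['score'],2),np.array(r['position']),np.round(proj(c,r['position'])))
E
```

```text
pics
{'clock': 0.0, 'joint_positions': array([-1.3552,  0.5372, -0.0044,  1.5388,  0.0026,  1.0673, -0.0712]), 'dq': array([-0.0004,  0.0001,  0.0001,  0.0008,  0.0005,  0.0009, -0.001 ]), 'effort': array([ -0.0002, -57.098 ,   0.991 , -25.1602,  -0.0562,   0.0179,
         0.0002]), 'ee_pos': array([0.1806, 0.6238, 0.2378]), 'tcp_rot': array([-3.1399,  0.0001,  2.8599]), 'force': array([ 0.3336, -0.7238, -0.0332]), 'torque': array([0.0202, 0.0441, 0.0267]), 'grip_force': 0.0, 'opening': 0.08820967149862685} 0.0187
scene [[-0.4212  0.6972 -0.5801  1.1728]
 [ 0.907   0.3251 -0.2677  0.2482]
 [ 0.0019 -0.6389 -0.7693  0.8679]
 [ 0.      0.      0.      1.    ]] 411.7990499851334
scene cup 0.76 [0.6029 0.2637 0.0432] [386. 271.]
scene cup 0.72 [0.4834 0.2938 0.0456] [411. 237.]
scene cup 0.64 [0.3808 0.3408 0.0409] [438. 216.]
scene cup_handle 0.94 [0.5999 0.2639 0.0399] [386. 271.]
scene cup_handle 0.88 [0.4843 0.2994 0.0429] [413. 239.]
scene cup_handle 0.77 [0.3809 0.3483 0.0429] [441. 216.]
scene stand 0.82 [ 0.5934 -0.088   0.0375] [254. 220.]
scene wheel 0.92 [ 0.5987 -0.0204  0.0
[... 295 characters left out ...]
.]
top [[-0.0127 -0.9982  0.0578  0.4778]
 [-0.9997  0.0113 -0.0237 -0.0193]
 [ 0.023  -0.058  -0.998   1.3442]
 [ 0.      0.      0.      1.    ]] 484.72715586272454
top cup 0.8 [0.5983 0.2699 0.0297] [162. 192.]
top cup 0.61 [0.4761 0.2967 0.0204] [152. 237.]
top cup_handle 0.97 [0.6019 0.2667 0.0255] [163. 191.]
top cup_handle 0.9 [0.3638 0.3547 0.0337] [129. 280.]
top cup_handle 0.55 [0.4774 0.3003 0.0236] [151. 237.]
top wheel 0.87 [ 0.5918 -0.0287  0.0492] [272. 192.]
top wheel_mark 0.71 [ 0.5921 -0.0268  0.0454] [271. 192.]
top knob_grip 0.8 [ 0.568  -0.1982  0.046 ] [335. 201.]
top knob_grip 0.51 [0.4781 0.2986 0.0289] [151. 236.]
top knob_grip 0.18 [0.3479 0.183  0.0179] [195. 284.]
```

View pics/scene.png

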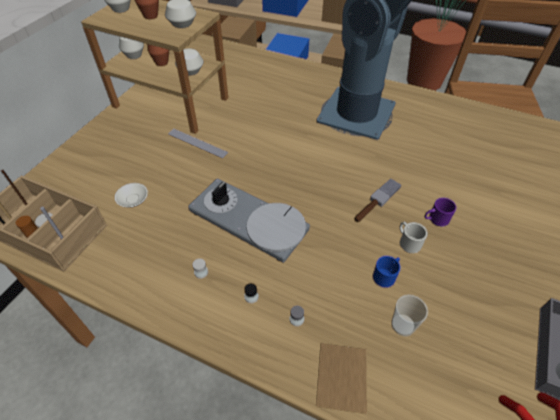

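View pics/top.png

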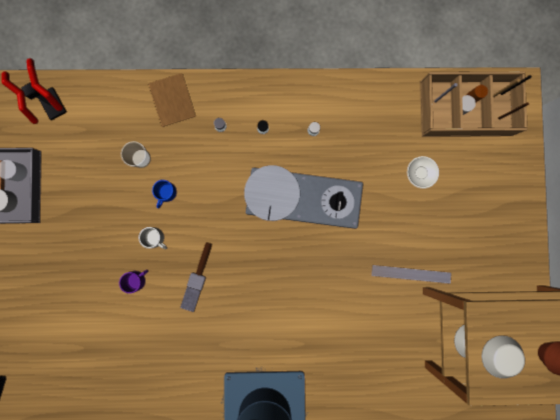

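Candidates in the scene picture are the white handled cup at (413,238), the blue one at (386,271), the purple one at (441,213) and the clear beaker at (408,313). By the description it is the white one, at (151,237) in the top view. The wheel is at about (272,192) in the top view, its mark pointing down at (269,212), and the knob is at (338,201). I'll check these in one close crop.

```bash
python3 - <<'E'
import numpy as np, cv2
from types import SimpleNamespace
a=np.load('scene.npz')['frame'][...,::-1];b=np.load('top.npz')['frame'][...,::-1]
def cr(f,x,y,w,h,k): return cv2.resize(f[y:y+h,x:x+w],None,fx=k,fy=k,interpolation=cv2.INTER_CUBIC)
row1=np.hstack([cr(a,388,212,50,50,6),cr(b,125,212,50,50,6)])
row2=cr(b,240,160,125,60,4)
row2=cv2.copyMakeBorder(row2,0,0,0,100,cv2.BORDER_CONSTANT)
cv2.imwrite('pics/crop1.png',np.vstack([row1,row2]))
E
```

```text
(no output)
```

View pics/crop1.png

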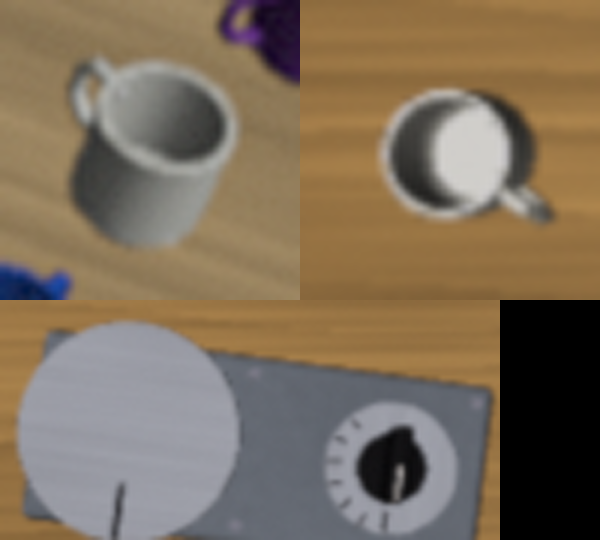

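The crop confirms it. The white cup's rim centre is at about scene (416,231) and top (149,237.5), and its handle tip at about top (166,247.5). On the wheel the mark's inner end is at about (270.5,206), and the knob's white line points down toward the home tick.

```bash
python3 - <<'E'
from h import *
np.set_printoptions(precision=4,suppress=True)
a=dict(np.load('scene.npz'));b=dict(np.load('top.npz'))
p=tri([(a,416,231.2),(b,149,237.5)]);print('rim',p)
h=ray(b,166.3,247.5,.04);print('handle',h,np.degrees(np.arctan2(*(h-p)[1::-1])))
w=tri([(a,276.5,227),(b,272,192.5)]);print('wheel',w)
m=ray(b,270.5,206,.048);print(np.degrees(np.arctan2(*(m-w)[1::-1])))
print('bluehandle',ray(b,160,206,.04))
print('T_tool_cam',shot('wrist')['T_tool_cam'])
E
```

```text
rim [0.4747 0.2977 0.062 ]
handle [0.4479 0.2549 0.04  ] -122.00491703869476
wheel [ 0.5913 -0.0264  0.0386]
176.82128399051774
bluehandle [0.5591 0.2718 0.04  ]
T_tool_cam [[ 0.0005 -0.9643 -0.265   0.0683]
 [ 1.      0.0004  0.0002 -0.0015]
 [-0.0001 -0.265   0.9643 -0.1459]
 [ 0.      0.      0.      1.    ]]
```

>>> step_arm:
  targets: [-0.034, -0.021, 0, 0, -0.034, -0.021, 0, 0, -0.034, -0.021, 0, 0, -0.034, -0.021, 0, 0, -0.034, -0.021, 0, 0, -0.034, -0.021, 0, 0, -0.034, -0.021, 0, 0, -0.034, -0.021, 0, 0]
  gripper: 0.8

```text
clock: 1.65
ee_pos: [0.3963, 0.3861, 0.239]
tcp_rot: [3.141, 0.0, 2.86]
force: [0.7, 0.5, 0.3]
opening: 0.0707
grip_force: 0.0
```

```bash
cat >> h.py <<'E'
def go(x,y,z,yawdeg):
    """remaining shift in present tool axes and turn about tool z"""
    s=robot.read_state(); T=pose(s); d=T[:3,:3].T@(np.array([x,y,z])-T[:3,3])
    rel=T[:3,:3].T@R.from_euler('xyz',[np.pi,0,np.radians(yawdeg)]).as_matrix()
    rv=R.from_matrix(rel).as_rotvec()
    print('at',np.round(s['ee_pos'],4),np.round(s['tcp_rot'],4),'t',round(s['clock'],2),'SHIFT',np.round(d,4),'rot',np.round(rv,3),'j7',round(s['joint_positions'][6],2),'F',np.round(s['force'],1),'op',round(s['opening'],4),round(s['grip_force'],1))
E
python3 -c "
from h import *
go(.4747,.2977,.2,238)"
```

```text
at [0.3963 0.3861 0.239 ] [3.1411e+00 2.0000e-04 2.8599e+00] t 1.65 SHIFT [-0.0999 -0.0631  0.039 ] rot [ 0.000e+00  1.000e-03 -1.294e+00] j7 0.46 F [0.7 0.5 0.3] op 0.0707 0.0
```

>>> step_arm:
  targets: [-0.033, -0.021, 0.013, 0, -0.033, -0.021, 0.013, 0, -0.034, -0.021, 0.013, 0, 0, 0, 0, -0.145, 0, 0, 0, -0.145, 0, 0, 0, -0.145, 0, 0, 0, -0.145, 0, 0, 0, -0.145]

```text
clock: 2.45
ee_pos: [0.474, 0.299, 0.1998]
tcp_rot: [3.142, 0.0, -2.692]
force: [-0.4, 0.1, 0.9]
opening: 0.0707
grip_force: 0.0
```

>>> step_arm:
  targets: [0, 0, 0, -0.145, 0, 0, 0, -0.145, 0, 0, 0, -0.145, 0, 0, 0, -0.134, 0, 0, 0, 0]

```text
clock: 2.95
ee_pos: [0.474, 0.2989, 0.1998]
tcp_rot: [3.141, 0.0, -2.129]
force: [0.5, 0.3, 0.2]
opening: 0.0704
grip_force: 0.0
```

```bash
python3 - <<'E'
from h import *
go(.4747,.2977,.2,238)
c=shot('wrist'); dump(c,'w1.npz'); save(c,'w1.png')
print(proj(c,np.array([.4747,.2977,.062])))
for r in robot.spot_in(c,'cup_handle')+robot.spot_in(c,'cup'): print(r, proj(c,r['position']))
E
```

```text
at [0.474  0.2989 0.1998] [ 3.1415e+00  3.0000e-04 -2.1286e+00] t 2.95 SHIFT [ 0.0007 -0.0012 -0.0002] rot [0.    0.    0.001] j7 1.86 F [0.5 0.3 0.2] op 0.0704 0.0
(np.float64(281.5013075716406), np.float64(201.72841295355582))
{'position': [0.482, 0.3003, 0.0295], 'score': 0.83} (np.float64(276.1897503847141), np.float64(199.70421178854215))
{'position': [0.6125, 0.2648, 0.04], 'score': 0.58} (np.float64(130.55225714615668), np.float64(245.05547737001456))
{'position': [0.3614, 0.3501, 0.0382], 'score': 0.55} (np.float64(427.1357863491737), np.float64(177.40654770229958))
{'position': [0.4792, 0.3076, 0.0331], 'score': 0.9} (np.float64(283.2112556439154), np.float64(205.8433578092988))
{'position': [0.611, 0.2653, 0.0439], 'score': 0.76} (np.float64(130.4757631232237), np.float64(246.21859521170876))
{'position': [0.354, 0.3564, 0.0404], 'score': 0.59} (np.float64(439.30428458287815), np.float64(179.52907801505987))
```

View pics/w1.png

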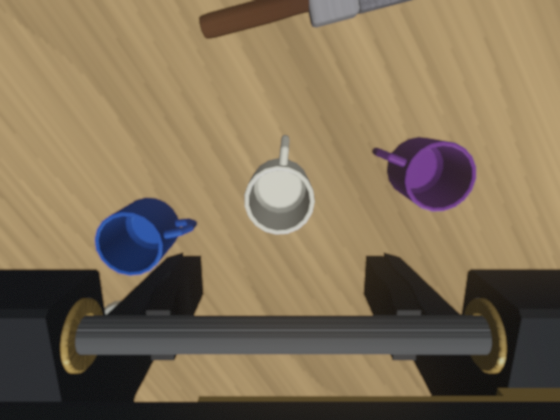

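The wrist view shows the white cup's rim centre at about (279.5,197) and its handle tip at about (285.5,138). The blue cup's handle tip at (195,226) is clear of the left finger.

```bash
python3 - <<'E'
from h import *
c=dict(np.load('w1.npz'));b=dict(np.load('top.npz'));a=dict(np.load('scene.npz'))
print('tri',tri([(c,279.5,197),(a,416,231.2),(b,149,237.5)]))
p=ray(c,279.5,197,.063);print(p)
for z in(.036,.045,.055):
    h=ray(c,285.5,138,z);print(z,h,np.hypot(*(h-p)[:2]),np.degrees(np.arctan2(*(h-p)[1::-1])))
print(np.linalg.norm(ray(c,245,197,.063)-ray(c,314,197,.063)))
go(p[0],p[1],.024,238)
E
```

```text
tri [0.47439148 0.29648874 0.06121413]
[0.47387091 0.29338185 0.063     ]
0.036 [0.44637773 0.25851129 0.036     ] 0.044405301109194155 -128.25349310945083
0.045 [0.44611673 0.25795848 0.045     ] 0.04500121439430384 -128.0786711586694
0.055 [0.44582673 0.25734425 0.055     ] 0.04566381809730781 -127.88977802850637
0.05473698107501429
at [0.4739 0.299  0.1998] [-3.1416e+00  1.0000e-04 -2.1328e+00] t 3.1 SHIFT [ 0.0048 -0.003   0.1758] rot [-0.     0.    -0.003] j7 1.85 F [-0.1 -0.2  0.6] op 0.0709 0.0
```

>>> step_arm:
  targets: [0.0035, -0.0025, 0.034, 0, 0, 0, 0, 0.07, 0, 0, 0.035, 0, 0, 0, 0.035, 0, 0, 0, 0.035, 0, 0, 0, 0.035, 0, 0, 0, 0, 0]

```text
clock: 3.8
ee_pos: [0.4712, 0.2929, 0.0219]
tcp_rot: [3.139, -0.007, -2.201]
force: [-0.8, -0.6, -0.9]
opening: 0.071
grip_force: 0.0
```

>>> step_arm:
  targets: [0, 0, 0, 0, 0, 0, 0, 0, 0, 0, 0, 0, 0, 0, 0, 0, 0, 0, 0, 0, 0, 0, 0, 0]
  gripper: 0.4

```text
clock: 4.4
ee_pos: [0.4754, 0.2955, 0.0275]
tcp_rot: [-3.14, 0.003, -2.2]
force: [-0.6, -0.5, 8.4]
opening: 0.0559
grip_force: 30.0
```

>>> step_arm:
  targets: [0, 0, -0.02, 0, 0, 0, -0.03, 0, 0, 0, -0.04, 0, 0, 0, -0.04, 0, 0, 0, -0.02, 0, 0, 0, 0, 0, 0, 0, 0, 0]

```text
clock: 5.1
ee_pos: [0.4739, 0.2944, 0.1755]
tcp_rot: [-3.141, 0.0, -2.2]
force: [0.1, 0.1, -2.3]
opening: 0.0562
grip_force: 30.0
```

```bash
python3 - <<'E'
from h import *
go(.5913,-.0264,.17,180)
c=shot('wrist'); dump(c,'w2.npz'); save(c,'w2.png')
E
```

```text
at [0.4739 0.2944 0.1755] [-3.1414  0.     -2.1996] t 5.1 SHIFT [ 0.1904 -0.2836  0.0056] rot [-0.     0.     0.942] j7 1.79 F [ 0.1  0.1 -2.3] op 0.0562 30.0
```

View pics/w2.png

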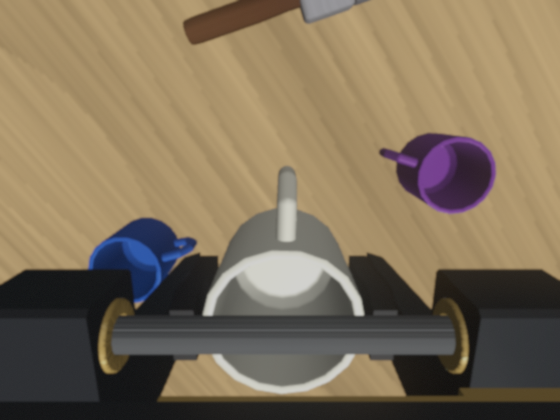

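The cup is held centred, with its rim centre at about (284,320) and its handle tip at about (287,170). Next I'll go to a viewing spot 75 mm beyond the wheel.

```bash
python3 - <<'E'
from h import *
go(.665,-.0264,.19,178)
c=dict(np.load('w2.npz')); s=robot.read_state(); T=pose(s); Ti=np.linalg.inv(T)
r=Ti@np.append(ray(c,284,320,s['ee_pos'][2]+.0365),1); h=Ti@np.append(ray(c,287,170,s['ee_pos'][2]+.012),1)
print('rim tool',r,'handle',h,'ang',np.degrees(np.arctan2(h[1]-r[1],h[0]-r[0])))
E
```

```text
at [0.4733 0.2941 0.1747] [ 3.1411e+00 -1.8000e-03 -2.1995e+00] t 5.15 SHIFT [ 0.1465 -0.3435 -0.0153] rot [-0.    -0.002  0.977] j7 1.79 F [-0.3  0.3 -1.3] op 0.056 30.0
rim tool [ 9.20042397e-04 -2.24824924e-04 -3.64985217e-02  1.00000000e+00] handle [ 4.84691936e-02  9.10528867e-04 -1.19122785e-02  1.00000000e+00] ang 1.3678187823045307
```

>>> step_arm:
  targets: [0.018, -0.043, -0.002, 0, 0.018, -0.043, -0.002, 0, 0.018, -0.043, -0.002, 0, 0.018, -0.043, -0.002, 0, 0.018, -0.043, -0.002, 0, 0.018, -0.043, -0.002, 0, 0.018, -0.043, -0.002, 0, 0.018, -0.043, -0.002, 0]

```text
clock: 5.95
ee_pos: [0.6672, -0.0258, 0.1894]
tcp_rot: [3.139, -0.002, -2.199]
force: [0.2, 0.6, -1.1]
opening: 0.0563
grip_force: 30.0
```

>>> step_arm:
  targets: [0, 0, 0, 0.14, 0, 0, 0, 0.14, 0, 0, 0, 0.14, 0, 0, 0, 0.14, 0, 0, 0, 0.14, 0, 0, 0, 0.14, 0, 0, 0, 0.137, 0, 0, 0, 0]

```text
clock: 6.75
ee_pos: [0.6665, -0.0238, 0.1894]
tcp_rot: [-3.141, -0.004, 3.106]
force: [-0.4, -0.4, -1.9]
opening: 0.0562
grip_force: 30.0
```

```bash
python3 - <<'E'
from h import *
go(.665,-.0264,.19,178)
c=shot('wrist'); dump(c,'w3.npz'); save(c,'w3.png')
for t in('wheel','wheel_mark','knob_grip'):
  for r in robot.spot_in(c,t): print(t,r, proj(c,r['position']))
E
```

```text
at [ 0.6665 -0.0238  0.1894] [-3.1407 -0.0036  3.106 ] t 6.75 SHIFT [ 0.0014 -0.0027 -0.0006] rot [-0.001 -0.004 -0.001] j7 1.58 F [-0.4 -0.4 -1.9] op 0.0562 30.0
wheel {'position': [0.5868, -0.0236, 0.0487], 'score': 0.71} (np.float64(281.49315770300745), np.float64(97.93761601058043))
wheel_mark {'position': [0.5869, -0.0279, 0.0508], 'score': 0.69} (np.float64(275.71258573601557), np.float64(98.17241144096961))
knob_grip {'position': [0.5652, -0.1959, 0.0609], 'score': 0.88} (np.float64(36.6338371066675), np.float64(74.19407560243553))
```

View pics/w3.png

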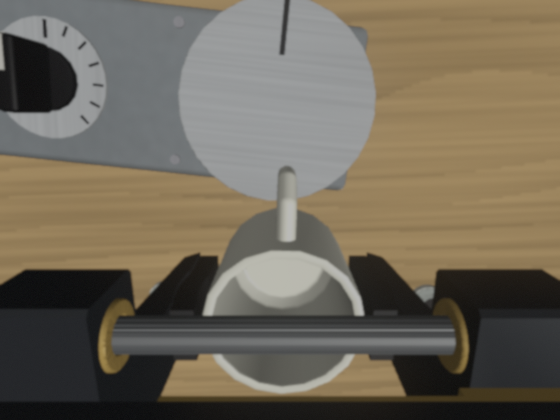

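The wrist view shows the wheel edge at left (179,98), right (376,98) and bottom (285,200), and the mark running from (282.5,53) to (288,0).

```bash
python3 - <<'E'
from h import *
from scipy.optimize import least_squares
c=dict(np.load('w3.npz')); a=dict(np.load('scene.npz')); b=dict(np.load('top.npz'))
# wheel edge: radial gradient search around predicted rim
f=cv2.GaussianBlur(c['frame'],(3,3),0).astype(float)
q=np.array([.588,-.0245]); 
for it in range(2):
    P=[]
    for t in np.radians(np.arange(-165,166,5)):   # skip mark side (near 180)
        rr=np.arange(.067,.083,.0004); uv=[proj(c,[q[0]+r*np.cos(t),q[1]+r*np.sin(t),.048]) for r in rr]
        if not all(2<u<557 and 2<v<417 for u,v in uv): continue
        val=np.array([f[int(round(v)),int(round(u))] for u,v in uv]); g=np.linalg.norm(val[4:]-val[:-4],axis=1)
        r=rr[2:-2][g.argmax()]; P.append([q[0]+r*np.cos(t),q[1]+r*np.sin(t)])
    P=np.array(P)
    s=least_squares(lambda x:np.hypot(P[:,0]-x[0],P[:,1]-x[1])-x[2],[*q,.075],loss='soft_l1',f_scale=.0007).x; q=s[:2]
print('wheel fit',s,len(P))
# mark line by dark pixels
g=cv2.cvtColor(c['frame'],cv2.COLOR_RGB2GRAY); v,u=np.where(g[:60,265:305]<70); u=u+265
W=np.array([ray(c,x,y,.048)[:2] for x,y in zip(u,v)]); d=np.linalg.svd(W-W.mean(0))[2][0]; d*=np.sign(d@(W.mean(0)-q))
rd=W.mean(0)-q
print(len(W),'mark dir',np.degrees(np.arctan2(d[1],d[0])),'radial',np.degrees(np.arctan2(rd[1],rd[0])))
print('tri height',tri([(c,*proj(c,[*q,.048])),(a,276.5,227),(b,272,192.5)]))
E
```

```text
wheel fit [ 0.59123421 -0.02740351  0.07401647] 58
147 mark dir 171.72633796456822 radial 172.03984511655864
tri height [ 0.59110233 -0.02681176  0.03818514]
```

```bash
python3 - <<'E'
from h import *
go(.592,-.0272,.095,173.4)
E
```

```text
at [ 0.6673 -0.024   0.1909] [-3.1414e+00 -1.3000e-03  3.1095e+00] t 6.95 SHIFT [ 0.075  -0.0056  0.096 ] rot [-0.    -0.001  0.083] j7 1.58 F [ 0.3 -0.1 -1.4] op 0.0558 30.0
```

>>> step_arm:
  targets: [0.0375, -0.003, 0, 0, 0.0375, -0.003, 0, 0, 0, 0, 0.03, 0.083, 0, 0, 0.035, 0, 0, 0, 0.03, 0, 0, 0, 0, 0, 0, 0, 0, 0]

```text
clock: 7.65
ee_pos: [0.5926, -0.0275, 0.097]
tcp_rot: [-3.142, -0.0, 3.025]
force: [0.4, -0.2, -0.8]
opening: 0.0556
grip_force: 30.0
```

```bash
python3 - <<'E'
from h import *
go(.592,-.0272,.0765,173.4)
c=shot('wrist'); dump(c,'w4.npz'); save(c,'w4.png')
E
```

```text
at [ 0.5926 -0.0275  0.097 ] [-3.1416e+00 -5.0000e-04  3.0246e+00] t 7.65 SHIFT [0.0007 0.0003 0.0205] rot [-0.    -0.    -0.002] j7 1.53 F [ 0.4 -0.2 -0.8] op 0.0556 30.0
```

View pics/w4.png

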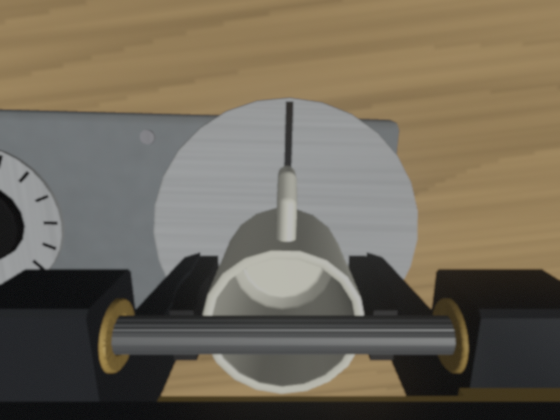

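The handle lies right along the mark, with the mark at x≈289 and the handle at x≈287. I'll lower the cup gently.

>>> step_arm:
  targets: [0, 0, 0.01, 0, 0, 0, 0.005, 0, 0, 0, 0.003, 0, 0, 0, 0, 0, 0, 0, 0, 0]

```text
clock: 8.2
ee_pos: [0.5926, -0.0274, 0.0789]
tcp_rot: [-3.142, 0.0, 3.024]
force: [-0.0, 0.2, -1.4]
opening: 0.056
grip_force: 30.0
```

>>> step_arm:
  targets: [0, 0, 0.0015, 0, 0, 0, 0, 0, 0, 0, 0, 0]

```text
clock: 8.5
ee_pos: [0.5926, -0.0274, 0.0773]
tcp_rot: [-3.142, 0.0, 3.024]
force: [0.6, 0.3, -1.8]
opening: 0.0562
grip_force: 30.0
```

>>> step_arm:
  targets: [0, 0, 0.0015, 0, 0, 0, 0, 0, 0, 0, 0, 0]

```text
clock: 8.8
ee_pos: [0.5925, -0.0274, 0.0757]
tcp_rot: [-3.142, -0.0, 3.024]
force: [-0.4, -0.6, -1.1]
opening: 0.0563
grip_force: 30.0
```

>>> step_arm:
  targets: [0, 0, 0.001, 0, 0, 0, 0, 0, 0, 0, 0, 0]

```text
clock: 9.1
ee_pos: [0.5926, -0.0274, 0.0755]
tcp_rot: [3.141, 0.0, 3.024]
force: [-2.9, -0.4, 6.6]
opening: 0.0561
grip_force: 30.0
```

>>> step_arm:
  targets: [0, 0, 0.001, 0, 0, 0, 0, 0, 0, 0, 0, 0]

```text
clock: 9.4
ee_pos: [0.5927, -0.0274, 0.0754]
tcp_rot: [3.141, 0.0, 3.024]
force: [-5.5, 0.4, 15.7]
opening: 0.056
grip_force: 30.0
```

>>> step_arm:
  targets: [0, 0, -0.0018, 0, 0, 0, 0, 0]

```text
clock: 9.6
ee_pos: [0.5928, -0.0274, 0.0758]
tcp_rot: [3.142, 0.001, 3.024]
force: [-0.3, 0.3, -1.7]
opening: 0.0561
grip_force: 30.0
```

>>> step_arm:
  targets: [0, 0, 0, 0, 0, 0, 0, 0, 0, 0, 0, 0, 0, 0, 0, 0]
  gripper: 0.85

```text
clock: 10.0
ee_pos: [0.5926, -0.0274, 0.0755]
tcp_rot: [3.142, 0.0, 3.024]
force: [0.2, 0.2, 0.6]
opening: 0.0749
grip_force: 0.0
```

>>> step_arm:
  targets: [0, 0, -0.015, 0, 0, 0, -0.025, 0, 0, 0, -0.04, 0, 0, 0, -0.04, 0, 0, 0, 0, 0, 0, 0, 0, 0]

```text
clock: 10.6
ee_pos: [0.5932, -0.0274, 0.1972]
tcp_rot: [3.141, 0.003, 3.024]
force: [-0.5, -0.0, -0.3]
opening: 0.075
grip_force: 0.0
```

```bash
python3 - <<'E'
from h import *
go(.566,-.205,.12,172)
c=shot('wrist'); dump(c,'w5.npz'); save(c,'w5.png')
for r in robot.spot_in(c,'knob_grip'): print(r, proj(c,r['position']))
E
```

```text
at [ 0.5932 -0.0274  0.1972] [3.1411e+00 2.8000e-03 3.0238e+00] t 10.6 SHIFT [ 0.0064 -0.1796  0.0771] rot [0.001 0.003 0.022] j7 1.51 F [-0.5 -0.  -0.3] op 0.075 0.0
{'position': [0.5618, -0.1957, 0.0631], 'score': 0.56} (np.float64(65.74160135778743), np.float64(187.83871274117055))
{'position': [0.5682, -0.1218, 0.0305], 'score': 0.3} (np.float64(172.7317755550858), np.float64(177.6039688950066))
```

View pics/w5.png

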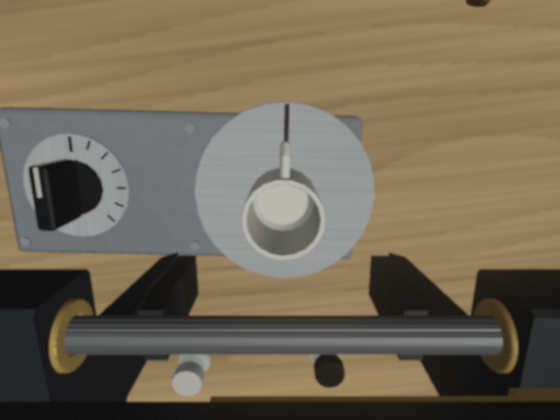

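The cup stands on the wheel with its handle on the mark: rim centre (284,218), wheel centre (285,189). The knob plate's centre is at about (77,186), with the bar's top face around (43,198).

```bash
python3 - <<'E'
from h import *
np.set_printoptions(precision=4,suppress=True)
c=dict(np.load('w5.npz'))
print('rim',ray(c,284,218,.112))
e=[ray(c,*p,.048) for p in((195,189),(375,189),(287,102),(287,277))]
print('wheel c',(e[0][1]+e[1][1])/2,(e[2][0]+e[3][0])/2, e)
print('plate',ray(c,77,185.5,.036),'tick',ray(c,70.5,144,.036),'bartop',ray(c,43,198,.081))
E
```

```text
rim [ 0.5919 -0.028   0.112 ]
wheel c -0.026264773622150718 0.5913103972770235 [array([ 0.5772, -0.0998,  0.048 ]), array([0.5946, 0.0473, 0.048 ]), array([ 0.518 , -0.0168,  0.048 ]), array([ 0.6646, -0.0337,  0.048 ])]
plate [ 0.5646 -0.2025  0.036 ] tick [ 0.5298 -0.1985  0.036 ] bartop [ 0.5649 -0.2032  0.081 ]
```

>>> step_arm:
  targets: [0.0015, -0.044, 0, 0.006, 0.0015, -0.044, 0, 0.006, 0.0015, -0.044, 0, 0.005, 0.0015, -0.044, 0, 0.005, 0, 0, 0.03, 0, 0, 0, 0.03, 0, 0, 0, 0, 0, 0, 0, 0, 0]
  gripper: 0.5

```text
clock: 11.5
ee_pos: [0.5636, -0.2008, 0.1348]
tcp_rot: [3.141, -0.003, 3.002]
force: [0.5, -0.1, 0.7]
opening: 0.0444
grip_force: 0.0
```

```bash
python3 - <<'E'
from h import *
go(.565,-.204,.0485,172)
c=shot('wrist'); dump(c,'w6.npz'); save(c,'w6.png')
print(proj(c,np.array([.565,-.204,.081])))
E
```

```text
at [ 0.5636 -0.2008  0.1348] [ 3.1413e+00 -2.7000e-03  3.0021e+00] t 11.5 SHIFT [-0.002  -0.003   0.0863] rot [ 0.    -0.003  0.   ] j7 1.82 F [ 0.5 -0.1  0.7] op 0.0444 0.0
(np.float64(280.3976298984448), np.float64(238.8019736710579))
```

View pics/w6.png

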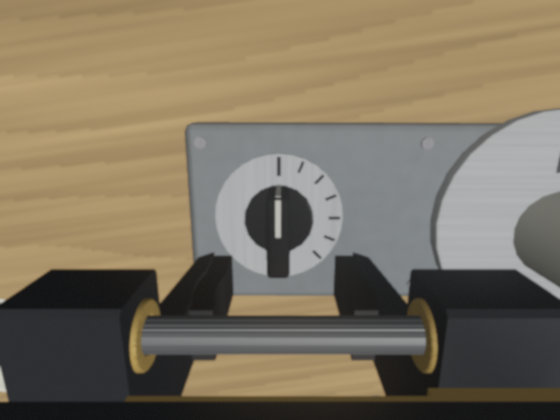

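The knob's bar is centred at about (278,237), with its white line straight up at the home tick and the stop ticks running clockwise. I'll shift 1.5 mm more to the left and descend.

>>> step_arm:
  targets: [-0.002, -0.0045, 0.02, 0, 0, 0, 0.033, 0, 0, 0, 0.033, 0, 0, 0, 0, 0]

```text
clock: 11.95
ee_pos: [0.5638, -0.2048, 0.0473]
tcp_rot: [3.141, -0.005, 3.003]
force: [-0.9, 0.8, -0.7]
opening: 0.0443
grip_force: 0.0
```

>>> step_arm:
  targets: [0, 0, 0, 0, 0, 0, 0, 0, 0, 0, 0, 0, 0, 0, 0, 0, 0, 0, 0, 0]
  gripper: 0

```text
clock: 12.45
ee_pos: [0.5672, -0.2046, 0.0511]
tcp_rot: [3.14, 0.002, 3.003]
force: [-0.8, 4.4, 7.1]
opening: 0.0137
grip_force: 30.0
```

```bash
python3 - <<'E'
from h import *
go(.566,-.2053,.0485,172); print(robot.read_state()['torque'])
E
```

```text
at [ 0.5672 -0.2046  0.0511] [3.1399e+00 2.2000e-03 3.0028e+00] t 12.45 SHIFT [ 0.0011 -0.0009  0.0026] rot [0.002 0.002 0.001] j7 1.84 F [-0.8  4.4  7.1] op 0.0137 30.0
[0.86453235 0.10578888 0.03626865]
```

>>> step_arm:
  targets: [0, 0, 0, 0.056, 0, 0, 0, 0.056, 0, 0, 0, 0.056, 0, 0, 0, 0.056, 0, 0, 0, 0.056, 0, 0, 0, 0.056, 0, 0, 0, 0.057, 0, 0, 0, 0]

```text
clock: 13.25
ee_pos: [0.5671, -0.2048, 0.0511]
tcp_rot: [3.139, 0.001, 2.608]
force: [-0.9, 3.1, 8.3]
opening: 0.0138
grip_force: 30.0
```

```bash
python3 - <<'E'
from h import *
go(.566,-.2053,.0485,172-22.5); print(robot.read_state()['torque'])
E
```

```text
at [ 0.5671 -0.2048  0.0511] [3.1395e+00 1.3000e-03 2.6082e+00] t 13.25 SHIFT [ 0.0006 -0.001   0.0026] rot [ 0.002  0.001 -0.001] j7 1.54 F [-0.9  3.1  8.3] op 0.0138 30.0
[ 0.61556769  0.12802565 -0.05844467]
```

>>> step_arm:
  targets: [0, 0, 0, 0.056, 0, 0, 0, 0.056, 0, 0, 0, 0.056, 0, 0, 0, 0.056, 0, 0, 0, 0.056, 0, 0, 0, 0.056, 0, 0, 0, 0.056, 0, 0, 0, 0]

```text
clock: 14.05
ee_pos: [0.5669, -0.2049, 0.0511]
tcp_rot: [3.139, 0.0, 2.216]
force: [-1.0, 2.6, 7.0]
opening: 0.014
grip_force: 30.0
```

>>> step_arm:
  targets: [0, 0, 0, 0.056, 0, 0, 0, 0.056, 0, 0, 0, 0.056, 0, 0, 0, 0.056, 0, 0, 0, 0.056, 0, 0, 0, 0.056, 0, 0, 0, 0.056, 0, 0, 0, 0]

```text
clock: 14.85
ee_pos: [0.5668, -0.2051, 0.0511]
tcp_rot: [3.14, -0.001, 1.824]
force: [-2.4, 2.7, 9.4]
opening: 0.0138
grip_force: 30.0
```

```bash
python3 - <<'E'
from h import *
go(.566,-.2053,.0485,172-67.5); print(robot.read_state()['torque'])
c=shot('wrist'); b=shot('top'); a=shot('scene')
k=lambda f,x,y,w,h,s:cv2.resize(f['frame'][y:y+h,x:x+w,::-1],(int(w*s),int(h*s)),interpolation=cv2.INTER_CUBIC)
cv2.imwrite('pics/fin.png',np.hstack([k(c,0,0,560,420,.8),np.vstack([k(b,235,150,140,84,2.5),k(a,185,170,140,84,2.5)])[:336]]))
E
```

```text
at [ 0.5668 -0.2051  0.0511] [ 3.1396e+00 -8.0000e-04  1.8240e+00] t 14.85 SHIFT [-0.     -0.0008  0.0026] rot [ 0.002 -0.001  0.   ] j7 0.93 F [-2.4  2.7  9.4] op 0.0138 30.0
[ 0.49760021  0.44143702 -0.03548505]
```

View pics/fin.png

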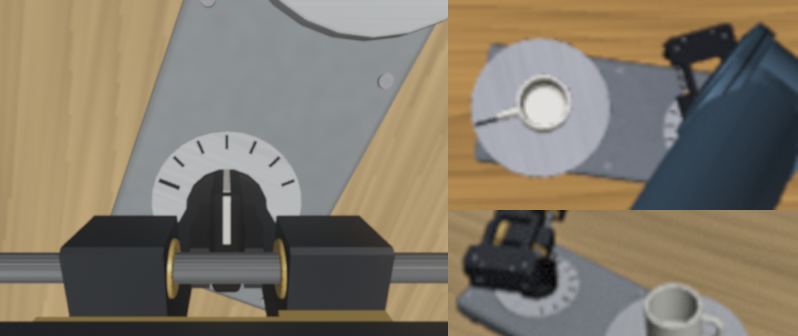

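The white line at (226,205) points at the third tick (226,141) after the long home tick at (168,183). The cup is upright on the wheel with its handle over the mark.

```bash
python3 -c "
from rig import robot
print(robot.hand_in())"
```

```text
the job is handed in; nothing more can be done
None
```

The job is handed in (the tool returned no verdict): the white cup stands upright in the middle of the wheel, within about 2 mm, with its handle along the black mark. The knob is turned clockwise to the third stop and still gripped there, at about 15 s on the arm's clock.

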